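# Silver repairs to the polisher's rack, order kept

### The arm

A 7-joint arm with a two-finger parallel gripper is mounted at the origin on the work surface. World frame = base frame: x ahead of the robot, y to its left, z up, the work surface at z = 0. Lengths are in m, angles in rad, forces in N, time in s.
With the tool pointing down it reaches from about 0.425 to 0.875 m from the base axis. Payload 8.4 kg.
Tool frame: the origin (TCP) lies at the very end of the fingers, on their centre line; the grasp point (between the pads) lies 19 mm behind it; z points along the fingers, y is the direction in which the jaws open and shut (so a half turn about z gives the same grasp; the last joint's range is limited). The gripper opens to 85 mm and grips with 20 to 120 N. Pads are 22 mm wide; open, the fingers measure 114 mm over their backs; the gripper's body (76 mm by 85 mm) begins 54 mm behind the grasp point. The pads swing forward as they close: fully open they stand 13 mm farther back than shut.
Start: joints at [-1.252, 0.333, 0.04, 1.465, -0.013, 1.343, -0.059], TCP at [0.264, 0.594, 0.231] pointing down, gripper open.
Joint ranges: [-2.58, 2.58], [-0.38, 2.09], [-1.3, 1.39], [0.25, 2.4], [-1.5, 4.64], [0.08, 2.09], [-2.65, 2.65]. Speed limits (rad/s): [2.22, 2.22, 2.79, 2.79, 3.14, 3.14, 3.14].

### API

Orientations are given as a unit quaternion [w, x, y, z].
In Python, from bench import manip gives the robot as it stands. The module is installed in compiled form; this text tells all that it offers.
- The arm moves only by the tool step_arm, never from a script. Its argument "plan" is a list of rows, each a list of 3 entries, a list of its own where there are three numbers: the closure, from -1 (fully open) to 1 (shut), then the shift along the tool's x, y, z each as a share of 0.05 m, from -1 to 1, then the turn, a rotation vector about the tool's x, y, z each as a share of 0.15 rad, from -1 to 1. A call has 1 to 20 rows; each row shifts and turns the commanded pose from where the row before left it, along the tool's axes as they then stand; what a row does not reach is not made up. A row lasts 1/10 s, in which the tool goes at most 50 mm and 8.59 degrees, less where a joint would pass 70% of its speed; a pose out of reach is approached as far as the arm can. A call with a number of a shift or a turn outside -1 to 1 is refused whole. A call with a gripper value outside its range is refused whole. The fingers move at their own pace and stop on an object; "force" is the grip in N (left out, the last holds). Time passes only in rows, so rows that do not move let the fingers close. It gives the time, the measured TCP pose, the force and the opening at its end, in the units of the state.
- manip.state(): the state, without advancing time (a new reading comes with each control period).
- manip.camera(name): name is "side" or "top"; returns the picture (400x640x3 uint8, red, green, blue); there is no depth.
- manip.camera_params(name): a dict with "camera_matrix" (3x3 intrinsics, pixels), "k1" (the pictures are not rectified: a ray, as slopes to the right and down, at radius r is drawn at 1 + k1 r^2 times it, then the intrinsics apply), "cam_to_world" (4x4, takes a point from camera to world coordinates). Camera axes: x right, y up, looking along -z (the intrinsics and any distortion apply to the point x, -y, -z); pixel columns grow to the right and rows downward; lengths in m; the calibration is good to about 2 mm. A picture is of the moment at which its call begins. camera_params takes no time and is no camera call.
- manip.close_job(): hands the job in, once; it reports no verdict.
The state is a dict: "clock": time; "joint_pos": joint angles; "dq": joint speeds; "joint_efforts": joint torques, N m; "eef_pos": TCP position; "ee_rot": TCP orientation; "ft_force": force on the tool from outside, world axes, zero at the start; "torque": the same for the moment, N m; "finger_gap": finger opening in m.
Only numpy, scipy, OpenCV 4.12 (cv2) and the standard library are available. Lean on these libraries where they do the work, as an engineer would, in place of code of your own. Each camera call takes 0.05 s, during which the arm holds its last target.

### The job

Move the four silver pieces from the job rack to the empty carrying rack, one to a bay, keeping the row in the same order from left to right: the tickets stay behind, so the order is all that tells whose piece is whose. Stand each piece upright on the floor of its bay, set down rather than dropped, and knock none of them over.

Things in the scene. Friction and masses are not known exactly. Their poses are not given: they have to be found in the camera images.
- caster_mid (a point): pepper caster: round solid silver pot with a pierced domed top, the tallest piece, 69 mm high (small finial to 73 mm), 37 mm diameter over its straight middle, about 70 g. Dull unpolished silver, rigid, loose; it starts upright in a bay of the job rack, within 5 mm of the bay's centre. The point is its centre, half-way up; z up.
- eggcup_mid (a point): egg cup: open bowl on a short foot, 56 mm high; bowl 41 to 43 mm diameter from 32 mm above its foot to the rim, 38 mm foot, narrow neck 8 to 12 mm up, about 60 g. Dull unpolished silver, rigid, loose; it starts upright in a bay of the job rack, within 5 mm of the bay's centre. The point is its centre, half-way up; z up.
- napkin_ring_mid (a point): napkin ring: short open tube standing on end with beaded edges, 38 mm high, 42 mm outside diameter (45 mm over the beads), 3 mm wall, about 50 g. Dull unpolished silver, rigid, loose; it starts upright in a bay of the job rack, within 5 mm of the bay's centre. The point is its centre, half-way up; z up.
- trinket_box_mid (a point): closed oblong trinket box (the lid is fixed), the only piece that is not round: 37 mm along its x, 44 mm along its y, 36 mm high, about 90 g. It starts turned by up to 0.15 rad from the rack. Dull unpolished silver, rigid, loose; it starts upright in a bay of the job rack, within 5 mm of the bay's centre. The point is its centre, half-way up; z up.
- job_rack: pale fixed rack holding the silver; ticket ledge on its robot side (to x -96 mm, 9 mm high). Origin: table level, mid-row; x away from robot, y to robot's left, yaw up to 0.3 rad. Four bays at y = 0.102, 0.034, -0.034, -0.102 m, x 0; each 100 (x) by 62 mm (y), felt floor 10 mm above the table; 6 mm partitions and ends 30 mm high, lips along both long sides 14 mm high. Loupe (23 mm high) behind.
- carry_rack: dark fixed rack, empty, a hand hole in each end: the destination, on the robot's other side from the job rack and with its own yaw up to 0.3 rad. Origin, axes, bays, felt floor, partitions and lips as the job rack's (bays at y = 0.102, 0.034, -0.034, -0.102 m, x 0), no ledge; ends 45 mm high. Rouge bars (30 mm high) lie in front of it, a brush (28 mm) behind, clear of the bays.
- ticket_caster: paper job ticket, 26 x 44 mm, flat and fixed on the job rack's ledge, 76 mm to the robot side of the bay where the caster starts: it marks that bay and stays there; all four tickets look alike. Origin at the middle of its underside, axes as the job rack's.
- ticket_eggcup: paper job ticket, 26 x 44 mm, flat and fixed on the job rack's ledge, 76 mm to the robot side of the bay where the eggcup starts: it marks that bay and stays there; all four tickets look alike. Origin at the middle of its underside, axes as the job rack's.
- ticket_napkin_ring: paper job ticket, 26 x 44 mm, flat and fixed on the job rack's ledge, 76 mm to the robot side of the bay where the napkin ring starts: it marks that bay and stays there; all four tickets look alike. Origin at the middle of its underside, axes as the job rack's.
- ticket_trinket_box: paper job ticket, 26 x 44 mm, flat and fixed on the job rack's ledge, 76 mm to the robot side of the bay where the trinket box starts: it marks that bay and stays there; all four tickets look alike. Origin at the middle of its underside, axes as the job rack's.
There are look-alikes about, which are no part of the job. Leave any purple look-alike of the part that bears caster_mid alone.

How it is judged:
At the end, for the whole second after the job is handed in: Each piece stands in the carrying-rack bay with the same place in the row as its ticket has on the job rack: between the partitions and lips (18 mm of the bay centre along the row, 36 mm across), on the floor (4 mm), upright within 0.1 rad, at rest and released (((y of ticket_caster in the frame of job_rack between 0.082 and 0.122 m and y of caster_mid in the frame of carry_rack between 0.084 and 0.12 m) or (y of ticket_caster in the frame of job_rack between 0.014 and 0.054 m and y of caster_mid in the frame of carry_rack between 0.016 and 0.052 m) or (y of ticket_caster in the frame of job_rack between -0.054 and -0.014 m and y of caster_mid in the frame of carry_rack between -0.052 and -0.016 m) or (y of ticket_caster in the frame of job_rack between -0.122 and -0.082 m and y of caster_mid in the frame of carry_rack between -0.12 and -0.084 m)) and x of caster_mid in the frame of carry_rack between -0.036 and 0.036 m and z of caster_mid in the frame of carry_rack between 0.0405 and 0.0485 m and angle between each of caster_mid, eggcup_mid, napkin_ring_mid, trinket_box_mid's own z axis and vertical below 0.1 rad and linear speed of each of caster, eggcup, napkin_ring, trinket_box below 0.02 m/s and ((y of ticket_eggcup in the frame of job_rack between 0.082 and 0.122 m and y of eggcup_mid in the frame of carry_rack between 0.084 and 0.12 m) or (y of ticket_eggcup in the frame of job_rack between 0.014 and 0.054 m and y of eggcup_mid in the frame of carry_rack between 0.016 and 0.052 m) or (y of ticket_eggcup in the frame of job_rack between -0.054 and -0.014 m and y of eggcup_mid in the frame of carry_rack between -0.052 and -0.016 m) or (y of ticket_eggcup in the frame of job_rack between -0.122 and -0.082 m and y of eggcup_mid in the frame of carry_rack between -0.12 and -0.084 m)) and x of eggcup_mid in the frame of carry_rack between -0.036 and 0.036 m and z of eggcup_mid in the frame of carry_rack between 0.034 and 0.042 m and ((y of ticket_napkin_ring in the frame of job_rack between 0.082 and 0.122 m and y of napkin_ring_mid in the frame of carry_rack between 0.084 and 0.12 m) or (y of ticket_napkin_ring in the frame of job_rack between 0.014 and 0.054 m and y of napkin_ring_mid in the frame of carry_rack between 0.016 and 0.052 m) or (y of ticket_napkin_ring in the frame of job_rack between -0.054 and -0.014 m and y of napkin_ring_mid in the frame of carry_rack between -0.052 and -0.016 m) or (y of ticket_napkin_ring in the frame of job_rack between -0.122 and -0.082 m and y of napkin_ring_mid in the frame of carry_rack between -0.12 and -0.084 m)) and x of napkin_ring_mid in the frame of carry_rack between -0.036 and 0.036 m and z of napkin_ring_mid in the frame of carry_rack between 0.025 and 0.033 m and ((y of ticket_trinket_box in the frame of job_rack between 0.082 and 0.122 m and y of trinket_box_mid in the frame of carry_rack between 0.084 and 0.12 m) or (y of ticket_trinket_box in the frame of job_rack between 0.014 and 0.054 m and y of trinket_box_mid in the frame of carry_rack between 0.016 and 0.052 m) or (y of ticket_trinket_box in the frame of job_rack between -0.054 and -0.014 m and y of trinket_box_mid in the frame of carry_rack between -0.052 and -0.016 m) or (y of ticket_trinket_box in the frame of job_rack between -0.122 and -0.082 m and y of trinket_box_mid in the frame of carry_rack between -0.12 and -0.084 m)) and x of trinket_box_mid in the frame of carry_rack between -0.036 and 0.036 m and z of trinket_box_mid in the frame of carry_rack between 0.024 and 0.032 m); the robot touches nothing.
It fails at once if a silver piece is tipped over (angle between any of caster_mid, eggcup_mid, napkin_ring_mid, trinket_box_mid's own z axis and vertical above 0.8 rad).
It fails at once if a silver piece is let fall: it moves free of the fingers faster than 0.75 m/s (a drop of about 3 cm or more) ((linear speed of caster above 0.75 m/s and contact force between caster and the fingers below 0.05 N) or (linear speed of eggcup above 0.75 m/s and contact force between eggcup and the fingers below 0.05 N) or (linear speed of napkin_ring above 0.75 m/s and contact force between napkin_ring and the fingers below 0.05 N) or (linear speed of trinket_box above 0.75 m/s and contact force between trinket_box and the fingers below 0.05 N)).
It also fails if it takes over 115 s, if anything falls off the work surface, if the arm or the gripper's body presses on something with over 40 N, if the wrist force passes 120 N, or if a joint passes its speed limit or range.

## Working session

There is one attempt and no reset: what is moved stays moved. The work goes in short steps, Python scripts to look and compute and a tool call to move; the robot and the scene stay as the last step left them, time stands still between calls to the robot, and variables do not carry over. Pictures are saved under pics/ and viewed, and the job is handed in when it is done.

Besides the shell and the picture viewer there is one more tool, called after "Call:" as a command line: name --argument value ..., lists and objects as JSON in quotes. step_arm: Moves the arm, as the interface text tells. Shift numbers are shares of 0.05 m and turn numbers shares of 0.15 rad, none past 1 either way. Its arguments: {"type":"object","properties":{"plan":{"type":"array","items":{"type":"array"}},"force":{"type":"number"}},"required":["plan"]}

```bash
mkdir -p pics; python3 - <<'E'
from bench import manip
import cv2,numpy as np
s=manip.state();print(s)
for n in("top","side"):
    im=manip.camera(n);cv2.imwrite(f"pics/{n}0.png",im[:,:,::-1]);p=manip.camera_params(n);print(n,{k:np.round(v,4).tolist() for k,v in p.items()})
E
```

```text
{'clock': 0.0, 'joint_pos': array([-1.25215367,  0.33391134,  0.03989357,  1.46627575, -0.01339896,
        1.34331671, -0.05852384]), 'dq': array([-0.00154226, -0.00063774, -0.00074513, -0.0009027 , -0.00137622,
        0.00138619, -0.00116203]), 'joint_efforts': array([-4.74228545e-04, -6.58566856e+01,  1.36546221e+00, -4.05556440e+01,
        1.68812909e-02,  1.26693951e-02,  9.36644341e-06]), 'eef_pos': array([0.26361317, 0.59363697, 0.23041908]), 'ee_rot': array([-1.11934364e-04,  2.07433873e-01,  9.78248696e-01, -8.14847498e-04]), 'ft_force': array([-0.26158827,  0.05211766, -0.7417517 ]), 'torque': array([-0.03720028, -0.02847464,  0.00439061]), 'finger_gap': 0.08507155783613884}
top {'camera_matrix': [[419.7377, 0.0, 322.9337], [0.0, 419.7377, 200.7045], [0.0, 0.0, 1.0]], 'k1': -0.1028, 'cam_to_world': [[-0.0283, 0.9965, -0.0788, 0.4609], [-0.9994, -0.0264, 0.0243, -0.0013], [0.0221, 0.0794, 0.9966, 0.9044], [0.0, 0.0, 0.0, 1.0]]}
side {'camera_matrix': [[379.3342, 0.0, 325.4759], [0.0, 379.3342, 196.258], [0.0, 0.0, 1.0]], 'k1': -0.0751, 'cam_to_world': [[-0.9546, 0.1487, -0.2579, 0.3366], [-0.2975, -0.5095, 0.8074, 0.5491], [-0.0113, 0.8475, 0.5307, 0.4439], [0.0, 0.0, 0.0, 1.0]]}
```

View pics/top0.png

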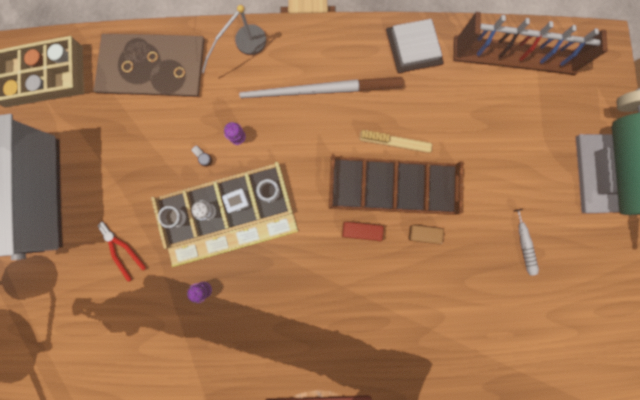

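View pics/side0.png

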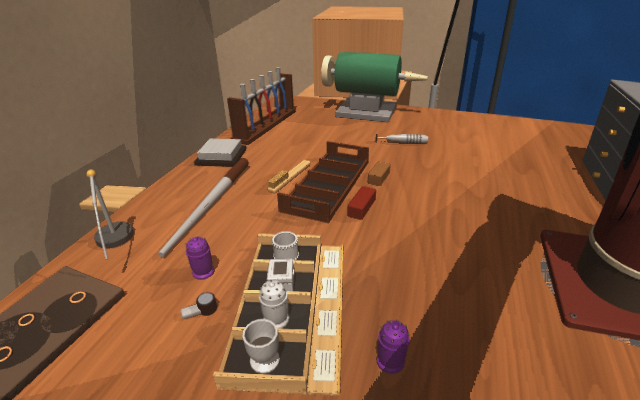

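The top view shows the job rack on the left, around (225,215), holding egg cup (170,216), caster (203,209), box (235,200) and ring (267,189) from left to right. The carrying rack is at (396,185). The purple casters at (234,132) and (199,292) are look-alikes, so I'll leave them alone. Next I'll enlarge both racks.

```bash
python3 - <<'E'
import cv2
im=cv2.imread("pics/top0.png")
cv2.imwrite("pics/jr.png",cv2.resize(im[155:275,145:305],None,fx=5,fy=5,interpolation=cv2.INTER_CUBIC))
cv2.imwrite("pics/cr.png",cv2.resize(im[140:230,320:480],None,fx=5,fy=5,interpolation=cv2.INTER_CUBIC))
im=cv2.imread("pics/side0.png")
cv2.imwrite("pics/sj.png",cv2.resize(im[225:400,205:355],None,fx=3.4,fy=3.4,interpolation=cv2.INTER_CUBIC))
E
```

```text
(no output)
```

View pics/jr.png

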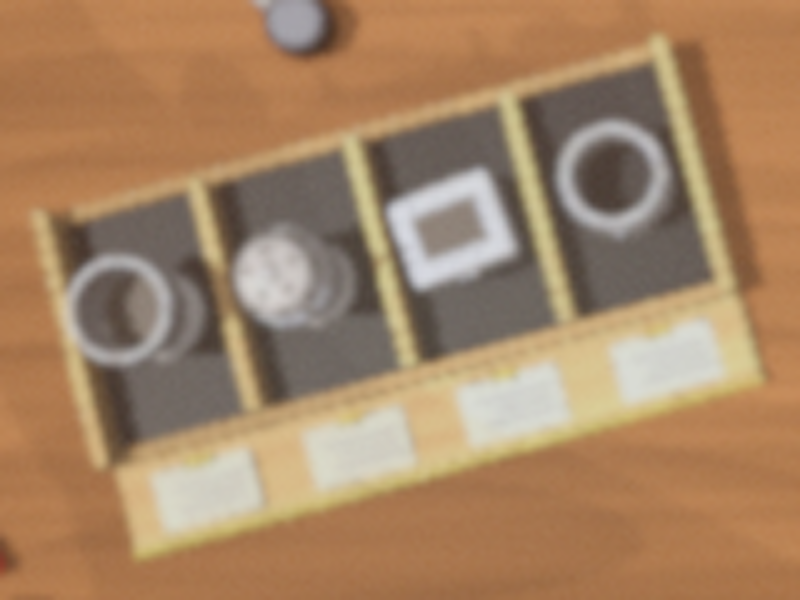

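View pics/cr.png

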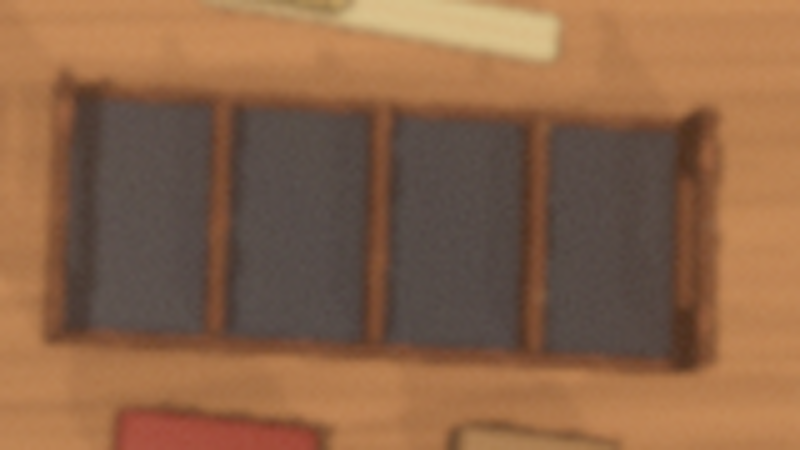

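View pics/sj.png

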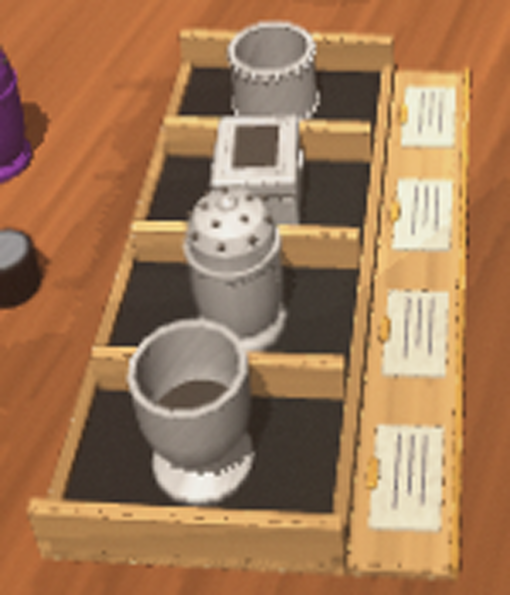

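Both crops show the partition ends clearly. The order on the job rack from the left is egg cup, caster, box, napkin ring. I'll cast the picked pixels onto planes at the known heights.

```bash
cat > h.py <<'E'
from bench import manip
import cv2,numpy as np
def ray(cam,uv):
    p=manip.camera_params(cam);K=np.array(p["camera_matrix"]);T=np.array(p["cam_to_world"])
    d=(np.atleast_2d(uv)-K[:2,2])/K[0,0]
    rd=np.linalg.norm(d,axis=1,keepdims=True);r=rd.copy()
    for _ in range(20): r=rd/(1+p["k1"]*r*r)
    d=d*(r/np.maximum(rd,1e-9))
    v=np.c_[d[:,0],-d[:,1],-np.ones(len(d))]@T[:3,:3].T
    return T[:3,3],v
def onz(cam,uv,z):
    o,v=ray(cam,uv);z=np.broadcast_to(z,len(v));return (o+v*((z-o[2])/v[:,2])[:,None])[:,:2]
def proj(cam,P):
    p=manip.camera_params(cam);K=np.array(p["camera_matrix"]);T=np.array(p["cam_to_world"])
    c=(np.atleast_2d(P)-T[:3,3])@T[:3,:3];x=np.c_[c[:,0]/-c[:,2],-c[:,1]/-c[:,2]];r2=(x**2).sum(1,keepdims=True)
    return x*(1+p["k1"]*r2)*K[0,0]+K[:2,2]
def rigid(L,W):
    Lc,Wc=L.mean(0),W.mean(0);H=(L-Lc).T@(W-Wc);a=np.arctan2(H[0,1]-H[1,0],H[0,0]+H[1,1])
    R=np.array([[np.cos(a),-np.sin(a)],[np.sin(a),np.cos(a)]]);t=Wc-R@Lc
    return R,t,a,(L@R.T+t-W)
E
cat > m.py <<'E'
from h import *
J=np.array([[45,213],[100,465],[198,185],[252,410],[355,140],[408,362],[512,95],[567,320],[660,40],[725,290]])/5.+[145,155]-.4
W=onz("top",J,.03);ys=np.array([.136,.068,0,-.068,-.136])
mid=(W[::2]+W[1::2])/2
print("len",np.linalg.norm(W[::2]-W[1::2],axis=1).round(4))
R,t,a,res=rigid(np.c_[0*ys,ys],mid);print("job",t.round(4),a.round(4),res.round(4).tolist())
d=(W[::2]-W[1::2]);print("yaw from parts",np.arctan2(d[:,1],d[:,0]).round(3))
C=np.array([[68,85],[55,335],[223,97],[215,335],[382,108],[376,345],[541,118],[535,355],[708,115],[705,365]])/5.+[320,140]-.4
Wc=onz("top",C,[.045]*2+[.03]*6+[.045]*2);m=(Wc[::2]+Wc[1::2])/2
Rc,tc,ac,res=rigid(np.c_[0*ys,ys],m);print("carry",tc.round(4),ac.round(4),res.round(4).tolist())
d=(Wc[::2]-Wc[1::2]);print("yaw from parts",np.arctan2(d[:,1],d[:,0]).round(3),np.linalg.norm(d,axis=1).round(4))
O=np.array([[120,308],[272,272],[453,229],[612,177]])/5.+[145,155]-.4
P=onz("top",O,[.066,.075,.046,.048]);print("obj",P.round(4).tolist(),"in rack",((P-t)@R).round(4).tolist())
B=onz("top",np.array([[388,212],[488,168],[520,245],[418,290]])/5.+[145,155]-.4,.046)
print("box edges",[(np.linalg.norm(B[i]-B[i-1]).round(4),np.arctan2(*(B[i]-B[i-1])[::-1]).round(3)) for i in range(4)])
S=np.array([[190,367],[235,203],[256,146],[273,52]])/3.4+[205,225]-.4
Q=onz("side",S,[.066,.078,.046,.048]);print("side obj",Q.round(4).tolist())
T=np.array([[120,308],[272,272],[453,229],[612,177]])
bays=np.c_[0*ys[:4],[.102,.034,-.034,-.102]];print("bays",(bays@Rc.T+tc).round(4).tolist())
# tickets
k=np.array([[400,117],[0,0]])
E
python3 m.py
```

```text
len [0.1089 0.0975 0.0961 0.0975 0.109 ]
job [0.5268 0.1911] 0.2484 [[-0.0003, 0.0003], [0.0006, -0.0003], [-0.0004, 0.0001], [-0.0002, 0.0007], [0.0003, -0.0008]]
yaw from parts [0.218 0.232 0.225 0.224 0.232]
carry [ 0.5593 -0.177 ] -0.0741 [[0.0012, 0.0006], [-0.0015, -0.0003], [-0.0004, -0.0003], [0.0005, -0.0001], [0.0002, 0.0001]]
yaw from parts [-0.082 -0.07  -0.069 -0.076 -0.069] [0.1041 0.101  0.1009 0.1013 0.1057]
obj [[0.5041, 0.2895], [0.5164, 0.2249], [0.5341, 0.1577], [0.5536, 0.0918]] in rack [[0.0022, 0.101], [-0.0018, 0.0353], [-0.0011, -0.0341], [0.0015, -0.1028]]
box edges [(np.float64(0.0346), np.float64(0.356)), (np.float64(0.0449), np.float64(-1.181)), (np.float64(0.0345), np.float64(-2.763)), (np.float64(0.0456), np.float64(1.961))]
side obj [[0.5034, 0.2916], [0.5149, 0.2231], [0.5358, 0.1592], [0.5532, 0.0966]]
bays [[0.5668, -0.0753], [0.5618, -0.1431], [0.5568, -0.2109], [0.5517, -0.2787]]
```

Call:
step_arm --plan '[[-1, [0, 0, 0], [0, 0, 0.87]], [-1, [0, 0, 0], [0, 0, 0.87]], [-1, [0, 0, 0], [0, 0, 0.87]], [-1, [0, 0, 0], [0, 0, 0.87]], [-1, [0, 0, 0], [0, 0, 0.87]], [-1, [0, 0, 0], [0, 0, 0.87]], [-1, [0, 0, 0], [0, 0, 0.87]], [-1, [0, 0, 0], [0, 0, 0]]]'

```text
clock: 0.9
eef_pos: [0.2636, 0.5939, 0.2308]
ee_rot: [0.0, 0.618, 0.786, -0.0]
ft_force: [-0.1, -0.2, 0.1]
finger_gap: 0.0853
```

```bash
cat > g.py <<'E'
# usage: g.py x y z yaw  -> needed shift (tool axes, units of .05), turn units
import sys
from h import *
from scipy.spatial.transform import Rotation as Ro
x,y,z,yaw=map(float,sys.argv[1:5]);s=manip.state();q=s["ee_rot"];R=Ro.from_quat([q[1],q[2],q[3],q[0]])
d=R.inv().apply(np.array([x,y,z])-s["eef_pos"])/.05
ty=R.apply([0,1,0]);a=np.arctan2(ty[1],ty[0]);e=(a-yaw+np.pi)%(2*np.pi)-np.pi
G=Ro.from_matrix(np.array([[-np.cos(yaw-np.pi/2)*-1*-1,0,0],[0,1,0],[0,0,1]])) if 0 else None
c,sn=np.cos(yaw),np.sin(yaw);G=Ro.from_matrix(np.array([[ -sn*-1*-1, c,0],[c,sn,0],[0,0,-1]]))
tv=(R.inv()*G).as_rotvec()/.15
print("t",round(s["clock"],2),"pos",s["eef_pos"].round(4),"yaw",round(a,3),"gap",round(s["finger_gap"],4),"F",s["ft_force"].round(1),"q7",s["joint_pos"].round(2).tolist())
print("shift units",d.round(2),"turn units",tv.round(2), "maxrows",np.abs(d).max().round(1))
E
python3 g.py 0.5155 0.2245 0.15 0.24
```

```text
t 0.9 pos [0.2636 0.5939 0.2308] yaw 0.237 gap 0.0853 F [-0.1 -0.2  0.1] q7 [-1.35, 0.33, 0.17, 1.47, -0.06, 1.34, -0.94]
shift units [-8.36  3.16  1.62] turn units [-0.    0.01 -0.02] maxrows 8.4
```

Call:
step_arm --plan '[[-0.5, [-0.3, 0.11, 0], [0, 0, 0]], [-0.5, [-0.6, 0.23, 0.12], [0, 0, 0]], [-0.5, [-0.6, 0.23, 0.12], [0, 0, 0]], [-0.5, [-0.6, 0.23, 0.12], [0, 0, 0]], [-0.5, [-0.6, 0.23, 0.12], [0, 0, 0]], [-0.5, [-0.6, 0.23, 0.12], [0, 0, 0]], [-0.5, [-0.6, 0.23, 0.12], [0, 0, 0]], [-0.5, [-0.6, 0.23, 0.12], [0, 0, 0]], [-0.5, [-0.6, 0.23, 0.12], [0, 0, 0]], [-0.5, [-0.6, 0.23, 0.12], [0, 0, 0]], [-0.5, [-0.6, 0.23, 0.12], [0, 0, 0]], [-0.5, [-0.6, 0.23, 0.12], [0, 0, 0]], [-0.5, [-0.6, 0.23, 0.12], [0, 0, 0]], [-0.5, [-0.6, 0.2, 0.12], [0, 0, 0]], [-0.5, [-0.26, 0.09, 0.06], [0, 0, 0]], [-0.5, [0, 0, 0], [0, 0, 0]], [-0.5, [0, 0, 0], [0, 0, 0]]]'

```text
clock: 2.6
eef_pos: [0.5158, 0.2261, 0.1504]
ee_rot: [-0.0, 0.617, 0.787, 0.0]
ft_force: [-0.0, 0.2, -0.1]
finger_gap: 0.0641
```

```bash
python3 g.py 0.5155 0.2245 0.026 0.24; python3 - <<'E'
from h import *
im=manip.camera("side");cv2.imwrite("pics/s1.png",im[150:400,150:470,::-1])
E
```

```text
t 2.6 pos [0.5158 0.2261 0.1504] yaw 0.241 gap 0.0641 F [-0.   0.2 -0.1] q7 [-0.85, 0.22, 0.42, 1.8, -0.1, 1.14, -0.16]
shift units [-0.03 -0.01  2.49] turn units [-0.   -0.    0.01] maxrows 2.5
```

View pics/s1.png

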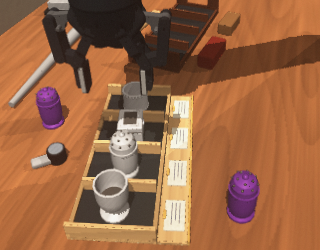

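The fingers are over the caster, the silver domed pot at crop (123,150). The purple ones, at (48,105) and (243,195), are well clear. I'll descend and grip.

Call:
step_arm --plan '[[-0.5, [-0.03, 0, 0.45], [0, 0, 0]], [-0.5, [0, 0, 0.5], [0, 0, 0]], [-0.5, [0, 0, 0.5], [0, 0, 0]], [-0.5, [0, 0, 0.5], [0, 0, 0]], [-0.5, [0, 0, 0.34], [0, 0, 0]], [-0.5, [0, 0, 0.2], [0, 0, 0]], [-0.5, [0, 0, 0], [0, 0, 0]], [-0.2, [0, 0, 0], [0, 0, 0]], [-0.1, [0, 0, 0], [0, 0, 0]], [0.1, [0, 0, 0], [0, 0, 0]], [0.3, [0, 0, 0], [0, 0, 0]], [0.6, [0, 0, 0], [0, 0, 0]], [1, [0, 0, 0], [0, 0, 0]], [1, [0, 0, 0], [0, 0, 0]], [1, [0, 0, 0], [0, 0, 0]]]' --force 30

```text
clock: 4.15
eef_pos: [0.5172, 0.2244, 0.0269]
ee_rot: [0.0, 0.618, 0.787, 0.001]
ft_force: [-2.0, -0.4, 5.6]
finger_gap: 0.036
```

```bash
python3 g.py 0.5618 -0.1431 0.14 -0.0735; python3 - <<'E'
from h import *
im=manip.camera("side");cv2.imwrite("pics/s2.png",cv2.resize(im[200:400,180:400,::-1],None,fx=2,fy=2))
E
```

```text
t 4.15 pos [0.5172 0.2244 0.0269] yaw 0.239 gap 0.036 F [-2.  -0.4  5.6] q7 [-0.82, 0.37, 0.39, 1.91, -0.18, 0.9, -0.1]
shift units [-7.35 -0.87 -2.27] turn units [ 0.01 -0.01  2.09] maxrows 7.3
```

View pics/s2.png

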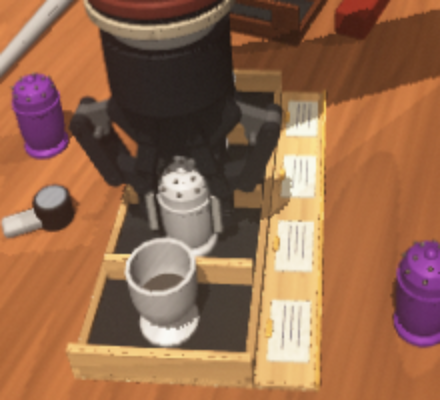

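The caster is held between the pads with a gap of 36 mm. I'll lift and turn it.

Call:
step_arm --plan '[[1, [0, 0, -0.1], [0, 0, 0]], [1, [0, 0, -0.3], [0, 0, 0]], [1, [0, 0, -0.4], [0, 0, 0]], [1, [0, 0, -0.4], [0, 0, 0]], [1, [0, 0, -0.4], [0, 0, 0.4]], [1, [0, 0, -0.4], [0, 0, 0.5]], [1, [0, 0, -0.3], [0, 0, 0.5]], [1, [0, 0, 0], [0, 0, 0.4]], [1, [0, 0, 0], [0, 0, 0.29]], [1, [0, 0, 0], [0, 0, 0]], [1, [0, 0, 0], [0, 0, 0]]]'

```text
clock: 5.3
eef_pos: [0.5168, 0.224, 0.1415]
ee_rot: [0.0, 0.732, 0.681, 0.0]
ft_force: [-0.1, 0.0, -0.7]
finger_gap: 0.0361
```

```bash
python3 g.py 0.5618 -0.1431 0.14 -0.0735
```

```text
t 5.3 pos [0.5168 0.224  0.1415] yaw -0.073 gap 0.0361 F [-0.1  0.  -0.7] q7 [-0.89, 0.23, 0.47, 1.81, -0.12, 1.12, -0.46]
shift units [-7.26  1.43  0.03] turn units [ 0. -0.  0.] maxrows 7.3
```

Call:
step_arm --plan '[[1, [-0.2, 0.03, 0], [0, 0, 0]], [1, [-0.4, 0.1, 0], [0, 0, 0]], [1, [-0.5, 0.1, 0], [0, 0, 0]], [1, [-0.5, 0.1, 0], [0, 0, 0]], [1, [-0.5, 0.1, 0], [0, 0, 0]], [1, [-0.5, 0.1, 0], [0, 0, 0]], [1, [-0.5, 0.1, 0], [0, 0, 0]], [1, [-0.5, 0.1, 0], [0, 0, 0]], [1, [-0.5, 0.1, 0], [0, 0, 0]], [1, [-0.5, 0.1, 0], [0, 0, 0]], [1, [-0.5, 0.1, 0], [0, 0, 0]], [1, [-0.5, 0.1, 0], [0, 0, 0]], [1, [-0.5, 0.1, 0], [0, 0, 0]], [1, [-0.5, 0.1, 0], [0, 0, 0]], [1, [-0.4, 0.1, 0], [0, 0, 0]], [1, [-0.2, 0.05, 0], [0, 0, 0]], [1, [-0.06, 0.05, 0.03], [0, 0, 0]], [1, [0, 0, 0], [0, 0, 0]], [1, [0, 0, 0], [0, 0, 0]]]'

```text
clock: 7.2
eef_pos: [0.5662, -0.1425, 0.1391]
ee_rot: [-0.0, 0.732, 0.681, -0.0]
ft_force: [0.1, 0.2, -0.7]
finger_gap: 0.0358
```

```bash
python3 g.py 0.5618 -0.1431 0.03 -0.0735;python3 - <<'E'
from h import *
for n in("top","side"):
    im=manip.camera(n)
    im=im[100:260,300:500] if n=="top" else im[100:300,250:450]
    cv2.imwrite(f"pics/{n}3.png",cv2.resize(im[:,:,::-1],None,fx=2.5,fy=2.5))
E
```

```text
t 7.2 pos [ 0.5662 -0.1425  0.1391] yaw -0.073 gap 0.0358 F [ 0.1  0.2 -0.7] q7 [-0.39, 0.31, 0.67, 1.77, -0.21, 1.13, 0.28]
shift units [-0.02 -0.09  2.18] turn units [-0.   -0.    0.01] maxrows 2.2
```

View pics/side3.png

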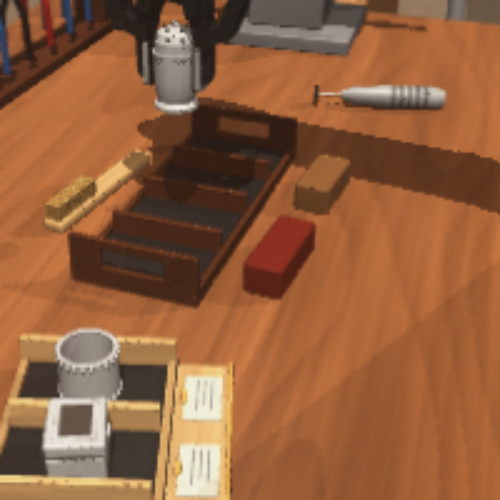

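The side view shows the caster hanging upright between the pads at crop (175,70). I'll lower it.

Call:
step_arm --plan '[[1, [-0.02, -0.09, 0.3], [0, 0, 0]], [1, [0, 0, 0.4], [0, 0, 0]], [1, [0, 0, 0.4], [0, 0, 0]], [1, [0, 0, 0.4], [0, 0, 0]], [1, [0, 0, 0.35], [0, 0, 0]], [1, [0, 0, 0.2], [0, 0, 0]], [1, [0, 0, 0.13], [0, 0, 0]], [1, [0, 0, 0.02], [0, 0, 0]], [1, [0, 0, 0.02], [0, 0, 0]], [1, [0, 0, 0.02], [0, 0, 0]], [1, [0, 0, 0], [0, 0, 0]]]'

```text
clock: 8.4
eef_pos: [0.5619, -0.1443, 0.0278]
ee_rot: [0.0, 0.733, 0.68, 0.0]
ft_force: [0.2, -0.5, -0.9]
finger_gap: 0.0358
```

```bash
python3 g.py 0.5618 -0.1431 0.027 -0.0735;python3 - <<'E'
from h import *
for n in("top","side"):
    im=manip.camera(n)
    im=im[100:260,300:500] if n=="top" else im[130:230,260:400]
    cv2.imwrite(f"pics/{n}4.png",cv2.resize(im[:,:,::-1],None,fx=4,fy=4))
E
```

```text
t 8.4 pos [ 0.5619 -0.1443  0.0278] yaw -0.074 gap 0.0358 F [ 0.2 -0.5 -0.9] q7 [-0.33, 0.44, 0.62, 1.87, -0.31, 0.92, 0.36]
shift units [ 0.02 -0.    0.02] turn units [ 0. -0. -0.] maxrows 0.0
```

View pics/side4.png

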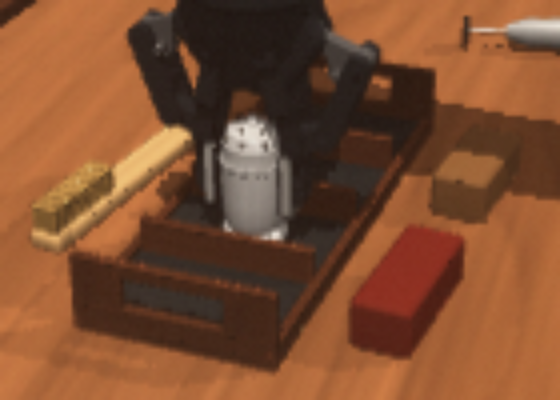

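The caster is upright in the second bay from the left, just above the floor. I'll seat it, release it and rise.

Call:
step_arm --plan '[[1, [0, 0, 0.02], [0, 0, 0]], [1, [0, 0, 0.02], [0, 0, 0]], [1, [0, 0, 0], [0, 0, 0]], [0.1, [0, 0, 0], [0, 0, 0]], [0, [0, 0, 0], [0, 0, 0]], [-0.2, [0, 0, 0], [0, 0, 0]], [-0.5, [0, 0, 0], [0, 0, 0]], [-0.5, [0, 0, 0], [0, 0, 0]], [-0.5, [0, 0, -0.3], [0, 0, 0]], [-0.5, [0, 0, -0.6], [0, 0, 0]], [-0.5, [0, 0, -0.7], [0, 0, 0]], [-0.5, [0, 0, -0.7], [0, 0, 0]], [-0.5, [0, 0, -0.2], [0, 0, 0]], [-0.5, [0, 0, 0], [0, 0, 0]]]'

```text
clock: 9.9
eef_pos: [0.5628, -0.1446, 0.1528]
ee_rot: [0.001, 0.733, 0.68, 0.002]
ft_force: [0.3, 0.5, -0.5]
finger_gap: 0.0639
```

```bash
python3 g.py 0.5038 0.2905 0.15 0.24;python3 - <<'E'
from h import *
im=manip.camera("side")[130:230,260:400]
cv2.imwrite(f"pics/s5.png",cv2.resize(im[:,:,::-1],None,fx=4,fy=4))
E
```

```text
t 9.9 pos [ 0.5628 -0.1446  0.1528] yaw -0.074 gap 0.0639 F [ 0.3  0.5 -0.5] q7 [-0.4, 0.29, 0.68, 1.77, -0.2, 1.15, 0.27]
shift units [ 8.59 -1.82  0.05] turn units [ 0.03  0.   -2.09] maxrows 8.6
```

View pics/s5.png

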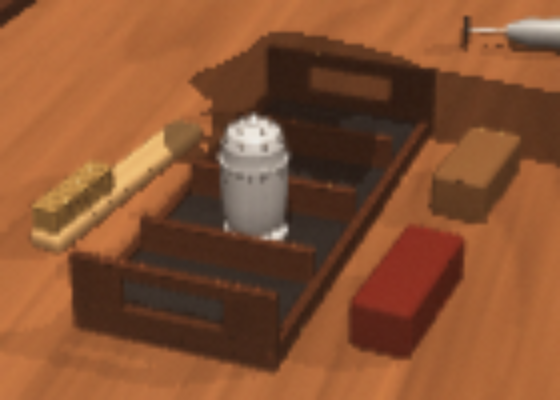

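The caster stands upright in bay 2. Next is the egg cup.

Call:
step_arm --plan '[[-0.5, [0.3, -0.06, 0], [0, 0, 0]], [-0.5, [0.6, -0.13, 0], [0, 0, 0]], [-0.5, [0.6, -0.13, 0], [0, 0, 0]], [-0.5, [0.6, -0.13, 0], [0, 0, 0]], [-0.5, [0.6, -0.13, 0], [0, 0, 0]], [-0.5, [0.6, -0.13, 0], [0, 0, 0]], [-0.5, [0.6, -0.13, 0], [0, 0, 0]], [-0.5, [0.6, -0.13, 0], [0, 0, 0]], [-0.5, [0.6, -0.13, 0], [0, 0, 0]], [-0.5, [0.6, -0.13, 0], [0, 0, 0]], [-0.5, [0.6, -0.13, 0], [0, 0, 0]], [-0.5, [0.6, -0.13, 0], [0, 0, 0]], [-0.5, [0.6, -0.13, 0], [0, 0, 0]], [-0.5, [0.6, -0.13, 0], [0, 0, 0]], [-0.5, [0.4, -0.09, 0], [0, 0, 0]], [-0.5, [0.09, -0.02, 0], [0, 0, -0.4]], [-0.5, [0, 0, 0], [0, 0, -0.6]], [-0.5, [0, 0, 0], [0, 0, -0.6]], [-0.5, [0, 0, 0], [0, 0, -0.49]], [-0.5, [0, 0, 0], [0, 0, 0]]]'

```text
clock: 11.95
eef_pos: [0.4998, 0.2903, 0.1486]
ee_rot: [-0.0, 0.617, 0.787, -0.001]
ft_force: [-0.5, 0.5, 0.1]
finger_gap: 0.0642
```

```bash
python3 g.py 0.5038 0.2905 0.034 0.24
```

```text
t 11.95 pos [0.4998 0.2903 0.1486] yaw 0.241 gap 0.0642 F [-0.5  0.5  0.1] q7 [-0.93, 0.26, 0.39, 1.76, -0.1, 1.15, -0.27]
shift units [-0.01  0.08  2.29] turn units [-0.02  0.01  0.  ] maxrows 2.3
```

Call:
step_arm --plan '[[-0.5, [-0.01, 0.08, 0.25], [-0.02, 0.01, 0]], [-0.5, [0, 0, 0.5], [0, 0, 0]], [-0.5, [0, 0, 0.5], [0, 0, 0]], [-0.5, [0, 0, 0.5], [0, 0, 0]], [-0.5, [0, 0, 0.34], [0, 0, 0]], [-0.5, [0, 0, 0.2], [0, 0, 0]], [-0.5, [0, 0, 0], [0, 0, 0]], [-0.2, [0, 0, 0], [0, 0, 0]], [-0.1, [0, 0, 0], [0, 0, 0]], [0, [0, 0, 0], [0, 0, 0]], [0.2, [0, 0, 0], [0, 0, 0]], [0.6, [0, 0, 0], [0, 0, 0]], [1, [0, 0, 0], [0, 0, 0]], [1, [0, 0, 0], [0, 0, 0]], [1, [0, 0, 0], [0, 0, 0]]]'

```text
clock: 13.45
eef_pos: [0.5053, 0.2919, 0.0368]
ee_rot: [0.0, 0.618, 0.786, 0.002]
ft_force: [-2.1, -0.6, 7.3]
finger_gap: 0.0415
```

```bash
python3 g.py 0.5668 -0.0753 0.15 -0.0735; python3 - <<'E'
from h import *
im=manip.camera("side");cv2.imwrite("pics/s6.png",cv2.resize(im[200:400,180:400,::-1],None,fx=2,fy=2))
E
```

```text
t 13.45 pos [0.5053 0.2919 0.0368] yaw 0.239 gap 0.0415 F [-2.1 -0.6  7.3] q7 [-0.9, 0.39, 0.36, 1.85, -0.17, 0.92, -0.22]
shift units [-7.42 -0.54 -2.28] turn units [ 0.02 -0.02  2.09] maxrows 7.4
```

View pics/s6.png

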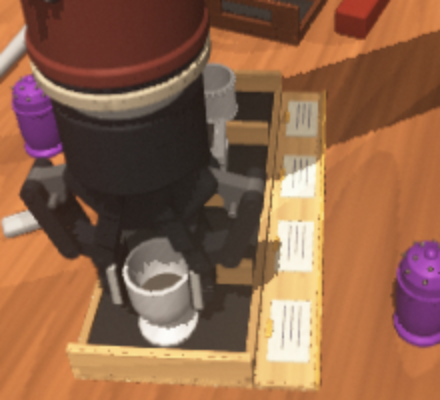

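The egg cup is held level at the bowl with a gap of 41.5 mm. I'll lift and carry it.

Call:
step_arm --plan '[[1, [0, 0, -0.1], [0, 0, 0]], [1, [0, 0, -0.3], [0, 0, 0]], [1, [0, 0, -0.4], [0, 0, 0]], [1, [0, 0, -0.4], [0, 0, 0]], [1, [0, 0, -0.4], [0, 0, 0.4]], [1, [0, 0, -0.4], [0, 0, 0.5]], [1, [0, 0, -0.3], [0, 0, 0.5]], [1, [0, 0, 0], [0, 0, 0.4]], [1, [0, 0, 0], [0, 0, 0.29]], [1, [0, 0, 0], [0, 0, 0]], [1, [0, 0, 0], [0, 0, 0]]]'

```text
clock: 14.6
eef_pos: [0.5047, 0.2914, 0.1515]
ee_rot: [0.0, 0.732, 0.681, 0.002]
ft_force: [0.0, -1.0, -1.6]
finger_gap: 0.0414
```

```bash
python3 g.py 0.5668 -0.0753 0.15 -0.0735
```

```text
t 14.6 pos [0.5047 0.2914 0.1515] yaw -0.073 gap 0.0414 F [ 0.  -1.  -1.6] q7 [-0.97, 0.26, 0.44, 1.76, -0.12, 1.15, -0.57]
shift units [-7.22  1.77  0.01] turn units [ 0.02 -0.02  0.01] maxrows 7.2
```

Call:
step_arm --plan '[[1, [-0.2, 0.05, 0], [0, 0, 0]], [1, [-0.4, 0.1, 0], [0, 0, 0]], [1, [-0.5, 0.12, 0], [0, 0, 0]], [1, [-0.5, 0.12, 0], [0, 0, 0]], [1, [-0.5, 0.12, 0], [0, 0, 0]], [1, [-0.5, 0.12, 0], [0, 0, 0]], [1, [-0.5, 0.12, 0], [0, 0, 0]], [1, [-0.5, 0.12, 0], [0, 0, 0]], [1, [-0.5, 0.12, 0], [0, 0, 0]], [1, [-0.5, 0.12, 0], [0, 0, 0]], [1, [-0.5, 0.12, 0], [0, 0, 0]], [1, [-0.5, 0.12, 0], [0, 0, 0]], [1, [-0.5, 0.12, 0], [0, 0, 0]], [1, [-0.5, 0.12, 0], [0, 0, 0]], [1, [-0.4, 0.1, 0], [0, 0, 0]], [1, [-0.2, 0.05, 0], [0, 0, 0]], [1, [-0.02, 0.03, 0], [0, 0, 0]], [1, [0, 0, 0], [0, 0, 0]], [1, [0, 0, 0], [0, 0, 0]]]'

```text
clock: 16.5
eef_pos: [0.5661, -0.0739, 0.1501]
ee_rot: [-0.0, 0.732, 0.681, 0.002]
ft_force: [0.0, 0.4, -1.0]
finger_gap: 0.0415
```

```bash
python3 g.py 0.5668 -0.0753 0.039 -0.0735;python3 - <<'E'
from h import *
im=manip.camera("side")[80:240,250:410]
cv2.imwrite(f"pics/s7.png",cv2.resize(im[:,:,::-1],None,fx=3,fy=3))
E
```

```text
t 16.5 pos [ 0.5661 -0.0739  0.1501] yaw -0.072 gap 0.0415 F [ 0.   0.4 -1. ] q7 [-0.5, 0.26, 0.65, 1.79, -0.18, 1.14, 0.14]
shift units [-0.03  0.01  2.22] turn units [ 0.01 -0.02  0.01] maxrows 2.2
```

View pics/s7.png

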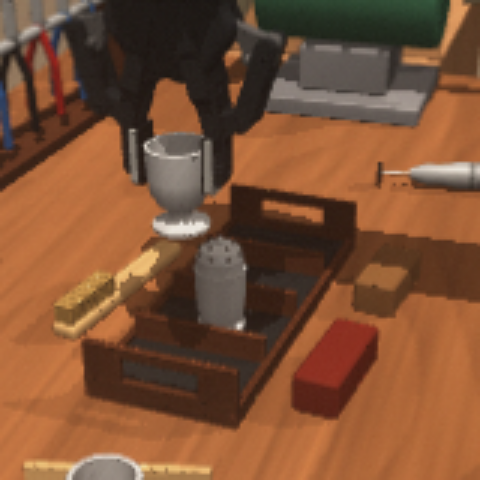

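The egg cup hangs upright at crop (180,185) and the caster is undisturbed. I'll lower it into bay 1.

Call:
step_arm --plan '[[1, [-0.03, 0.01, 0.3], [0, -0.02, 0]], [1, [0, 0, 0.4], [0, 0, 0]], [1, [0, 0, 0.4], [0, 0, 0]], [1, [0, 0, 0.4], [0, 0, 0]], [1, [0, 0, 0.35], [0, 0, 0]], [1, [0, 0, 0.2], [0, 0, 0]], [1, [0, 0, 0.15], [0, 0, 0]], [1, [0, 0, 0.03], [0, 0, 0]], [1, [0, 0, 0], [0, 0, 0]], [1, [0, 0, 0], [0, 0, 0]]]'

```text
clock: 17.55
eef_pos: [0.5673, -0.0769, 0.0393]
ee_rot: [0.001, 0.733, 0.68, 0.001]
ft_force: [0.4, -0.2, -0.3]
finger_gap: 0.0417
```

```bash
python3 g.py 0.5668 -0.0753 0.037 -0.0735;python3 - <<'E'
from h import *
im=manip.camera("side")[130:230,260:400]
cv2.imwrite(f"pics/s8.png",cv2.resize(im[:,:,::-1],None,fx=4,fy=4))
E
```

```text
t 17.55 pos [ 0.5673 -0.0769  0.0393] yaw -0.074 gap 0.0417 F [ 0.4 -0.2 -0.3] q7 [-0.45, 0.4, 0.61, 1.89, -0.28, 0.93, 0.22]
shift units [ 0.03 -0.01  0.05] turn units [ 0.02  0.   -0.  ] maxrows 0.0
```

View pics/s8.png

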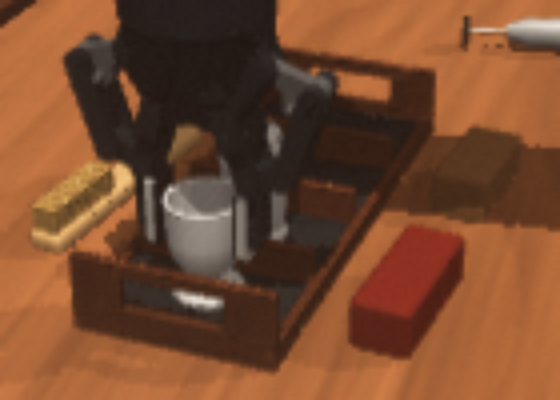

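The egg cup is in bay 1, about 2 mm above the floor. I'll seat it, release it and rise.

Call:
step_arm --plan '[[1, [0, 0, 0.02], [0, 0, 0]], [1, [0, 0, 0.02], [0, 0, 0]], [1, [0, 0, 0.02], [0, 0, 0]], [1, [0, 0, 0], [0, 0, 0]], [0, [0, 0, 0], [0, 0, 0]], [-0.1, [0, 0, 0], [0, 0, 0]], [-0.3, [0, 0, 0], [0, 0, 0]], [-0.5, [0, 0, 0], [0, 0, 0]], [-0.5, [0, 0, 0], [0, 0, 0]], [-0.5, [0, 0, -0.3], [0, 0, 0]], [-0.5, [0, 0, -0.6], [0, 0, 0]], [-0.5, [0, 0, -0.7], [0, 0, 0]], [-0.5, [0, 0, -0.5], [0, 0, 0]], [-0.5, [0, 0, -0.2], [0, 0, 0]], [-0.5, [0, 0, 0], [0, 0, 0]]]'

```text
clock: 19.1
eef_pos: [0.5674, -0.0768, 0.1525]
ee_rot: [0.002, 0.733, 0.68, 0.002]
ft_force: [0.6, -0.2, -0.8]
finger_gap: 0.0643
```

```bash
python3 g.py 0.535 0.1585 0.15 0.37;python3 - <<'E'
from h import *
im=manip.camera("side")[130:230,260:400]
cv2.imwrite(f"pics/s9.png",cv2.resize(im[:,:,::-1],None,fx=4,fy=4))
im=manip.camera("top");cv2.imwrite(f"pics/t9.png",cv2.resize(im[155:275,145:305,::-1],None,fx=5,fy=5,interpolation=cv2.INTER_CUBIC))
E
```

```text
t 19.1 pos [ 0.5674 -0.0768  0.1525] yaw -0.074 gap 0.0643 F [ 0.6 -0.2 -0.8] q7 [-0.51, 0.26, 0.66, 1.79, -0.18, 1.14, 0.14]
shift units [ 4.65 -1.    0.05] turn units [ 0.04  0.01 -2.96] maxrows 4.6
```

View pics/s9.png

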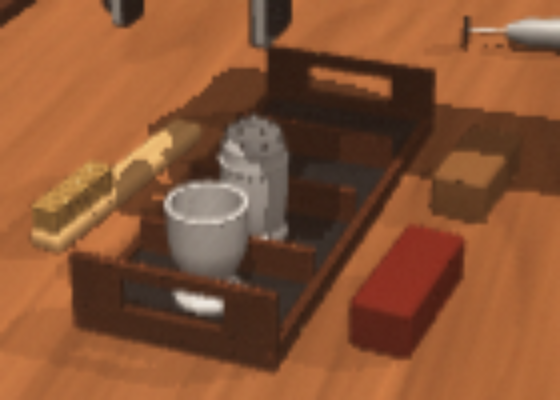

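View pics/t9.png

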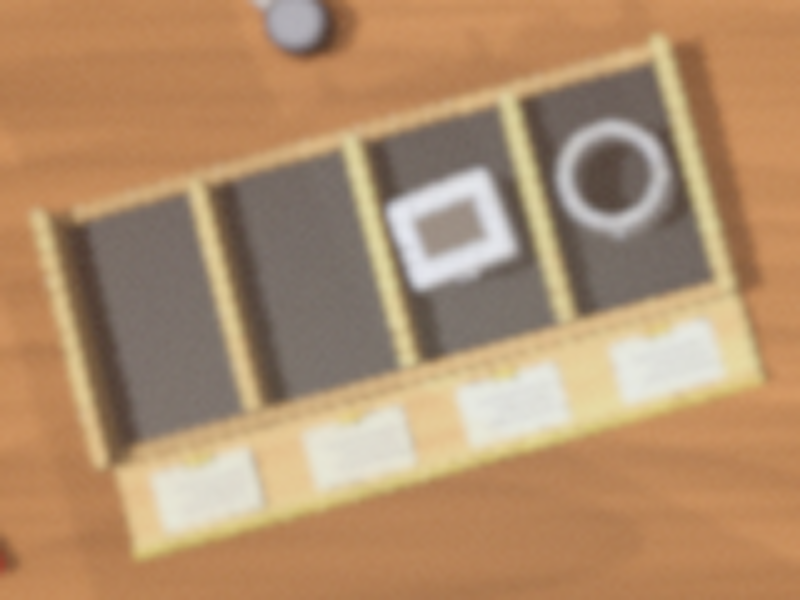

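Both placed pieces stand. The box's top face is at crop (453,229), unchanged, and the ring's is at (612,177). Next is the box, which I'll pinch across its 37 mm side.

Call:
step_arm --plan '[[-0.5, [0.3, -0.06, 0], [0.04, 0, 0]], [-0.5, [0.5, -0.11, 0], [0, 0, 0]], [-0.5, [0.5, -0.11, 0], [0, 0, 0]], [-0.5, [0.5, -0.11, 0], [0, 0, 0]], [-0.5, [0.5, -0.11, 0], [0, 0, 0]], [-0.5, [0.5, -0.11, 0], [0, 0, 0]], [-0.5, [0.5, -0.11, 0], [0, 0, 0]], [-0.5, [0.5, -0.11, 0], [0, 0, 0]], [-0.5, [0.5, -0.11, 0], [0, 0, 0]], [-0.5, [0.3, -0.06, 0], [0, 0, 0]], [-0.5, [0.05, 0, 0.05], [0, 0, -0.5]], [-0.5, [0, 0, 0], [0, 0, -0.7]], [-0.5, [0, 0, 0], [0, 0, -0.7]], [-0.5, [0, 0, 0], [0, 0, -0.7]], [-0.5, [0, 0, 0], [0, 0, -0.36]], [-0.5, [0, 0, 0], [0, 0, 0]], [-0.5, [0, 0, 0], [0, 0, 0]]]'

```text
clock: 20.9
eef_pos: [0.5336, 0.1583, 0.1475]
ee_rot: [-0.002, 0.566, 0.824, -0.002]
ft_force: [0.3, -0.7, -0.5]
finger_gap: 0.0639
```

```bash
python3 g.py 0.535 0.1585 0.016 0.37
```

```text
t 20.9 pos [0.5336 0.1583 0.1475] yaw 0.368 gap 0.0639 F [ 0.3 -0.7 -0.5] q7 [-0.78, 0.22, 0.47, 1.82, -0.11, 1.14, 0.1]
shift units [-0.01  0.04  2.63] turn units [-0.03 -0.   -0.02] maxrows 2.6
```

Call:
step_arm --plan '[[-0.5, [-0.01, 0.04, 0.25], [-0.03, 0, -0.02]], [-0.5, [0, 0, 0.5], [0, 0, 0]], [-0.5, [0, 0, 0.5], [0, 0, 0]], [-0.5, [0, 0, 0.5], [0, 0, 0]], [-0.5, [0, 0, 0.4], [0, 0, 0]], [-0.5, [0, 0, 0.3], [0, 0, 0]], [-0.5, [0, 0, 0.15], [0, 0, 0]], [-0.5, [0, 0, 0], [0, 0, 0]], [-0.2, [0, 0, 0], [0, 0, 0]], [-0.1, [0, 0, 0], [0, 0, 0]], [0.1, [0, 0, 0], [0, 0, 0]], [0.3, [0, 0, 0], [0, 0, 0]], [0.6, [0, 0, 0], [0, 0, 0]], [1, [0, 0, 0], [0, 0, 0]], [1, [0, 0, 0], [0, 0, 0]], [1, [0, 0, 0], [0, 0, 0]]]'

```text
clock: 22.5
eef_pos: [0.5365, 0.1595, 0.0191]
ee_rot: [0.0, 0.564, 0.826, 0.001]
ft_force: [-1.5, -0.2, 7.1]
finger_gap: 0.0364
```

```bash
python3 g.py 0.5568 -0.2109 0.15 -0.0735; python3 - <<'E'
from h import *
im=manip.camera("side");cv2.imwrite("pics/s10.png",cv2.resize(im[200:400,180:400,::-1],None,fx=2,fy=2))
E
```

```text
t 22.5 pos [0.5365 0.1595 0.0191] yaw 0.373 gap 0.0364 F [-1.5 -0.2  7.1] q7 [-0.73, 0.38, 0.44, 1.92, -0.21, 0.88, 0.18]
shift units [-7.04 -2.32 -2.63] turn units [ 0.01 -0.01  2.98] maxrows 7.0
```

View pics/s10.png

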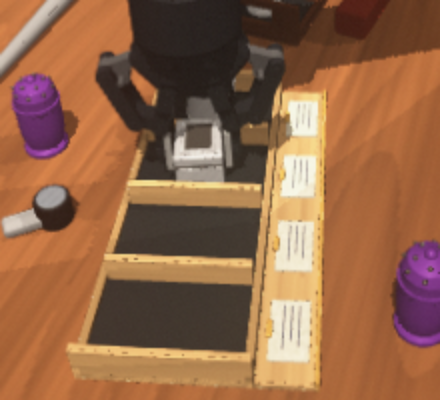

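The box is gripped flat across its sides with a gap of 36.4 mm. I'll lift and turn it.

Call:
step_arm --plan '[[1, [0, 0, -0.1], [0, 0, 0]], [1, [0, 0, -0.3], [0, 0, 0]], [1, [0, 0, -0.4], [0, 0, 0]], [1, [0, 0, -0.4], [0, 0, 0]], [1, [0, 0, -0.5], [0, 0, 0.4]], [1, [0, 0, -0.5], [0, 0, 0.6]], [1, [0, 0, -0.4], [0, 0, 0.6]], [1, [0, 0, 0], [0, 0, 0.6]], [1, [0, 0, 0], [0, 0, 0.5]], [1, [0, 0, 0], [0, 0, 0.28]], [1, [0, 0, 0], [0, 0, 0]], [1, [0, 0, 0], [0, 0, 0]]]'

```text
clock: 23.75
eef_pos: [0.5359, 0.1591, 0.1488]
ee_rot: [-0.0, 0.732, 0.681, 0.001]
ft_force: [0.0, 1.2, -1.3]
finger_gap: 0.0367
```

```bash
python3 g.py 0.5568 -0.2109 0.15 -0.0735
```

```text
t 23.75 pos [0.5359 0.1591 0.1488] yaw -0.073 gap 0.0367 F [ 0.   1.2 -1.3] q7 [-0.84, 0.22, 0.54, 1.82, -0.13, 1.13, -0.33]
shift units [-7.35  0.95 -0.03] turn units [ 0.01 -0.01  0.01] maxrows 7.3
```

Call:
step_arm --plan '[[1, [-0.2, 0.03, 0], [0, 0, 0]], [1, [-0.4, 0.05, 0], [0, 0, 0]], [1, [-0.5, 0.06, 0], [0, 0, 0]], [1, [-0.5, 0.06, 0], [0, 0, 0]], [1, [-0.5, 0.06, 0], [0, 0, 0]], [1, [-0.5, 0.06, 0], [0, 0, 0]], [1, [-0.5, 0.06, 0], [0, 0, 0]], [1, [-0.5, 0.06, 0], [0, 0, 0]], [1, [-0.5, 0.07, 0], [0, 0, 0]], [1, [-0.5, 0.07, 0], [0, 0, 0]], [1, [-0.5, 0.07, 0], [0, 0, 0]], [1, [-0.5, 0.07, 0], [0, 0, 0]], [1, [-0.5, 0.07, 0], [0, 0, 0]], [1, [-0.5, 0.07, 0], [0, 0, 0]], [1, [-0.45, 0.06, 0], [0, 0, 0]], [1, [-0.2, 0.02, 0], [0, 0, 0]], [1, [-0.1, 0.01, 0], [0, 0, 0]], [1, [0, 0, 0], [0, 0, 0]], [1, [0, 0, 0], [0, 0, 0]]]'

```text
clock: 25.65
eef_pos: [0.5562, -0.2097, 0.1476]
ee_rot: [-0.001, 0.732, 0.681, 0.001]
ft_force: [-0.7, 1.1, -0.8]
finger_gap: 0.0363
```

```bash
python3 g.py 0.5568 -0.2109 0.021 -0.0735;python3 - <<'E'
from h import *
im=manip.camera("side")[60:240,250:430]
cv2.imwrite(f"pics/s11.png",cv2.resize(im[:,:,::-1],None,fx=3,fy=3))
E
```

```text
t 25.65 pos [ 0.5562 -0.2097  0.1476] yaw -0.073 gap 0.0363 F [-0.7  1.1 -0.8] q7 [-0.31, 0.33, 0.73, 1.74, -0.24, 1.16, 0.42]
shift units [-0.03  0.01  2.53] turn units [ 0.   -0.01  0.01] maxrows 2.5
```

View pics/s11.png

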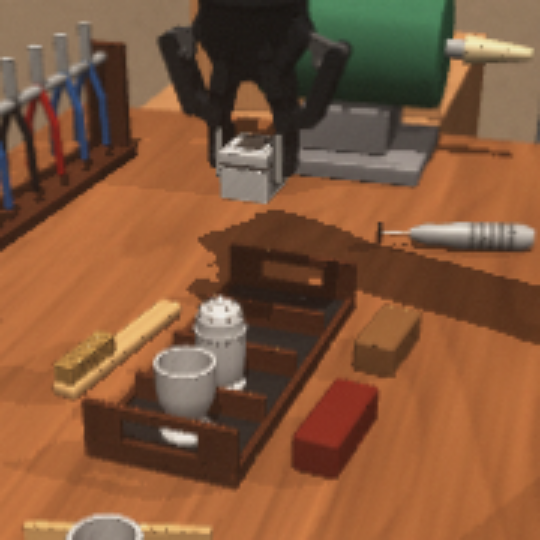

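The box hangs level at crop (250,170), and the caster and egg cup still stand. I'll lower it into bay 3.

Call:
step_arm --plan '[[1, [-0.03, 0.01, 0.3], [0, 0, 0]], [1, [0, 0, 0.4], [0, 0, 0]], [1, [0, 0, 0.4], [0, 0, 0]], [1, [0, 0, 0.4], [0, 0, 0]], [1, [0, 0, 0.4], [0, 0, 0]], [1, [0, 0, 0.3], [0, 0, 0]], [1, [0, 0, 0.2], [0, 0, 0]], [1, [0, 0, 0.13], [0, 0, 0]], [1, [0, 0, 0], [0, 0, 0]], [1, [0, 0, 0], [0, 0, 0]]]'

```text
clock: 26.7
eef_pos: [0.5569, -0.2125, 0.0218]
ee_rot: [0.0, 0.733, 0.68, 0.001]
ft_force: [1.1, 0.0, -1.4]
finger_gap: 0.0367
```

```bash
python3 g.py 0.5568 -0.2109 0.0193 -0.0735;python3 - <<'E'
from h import *
im=manip.camera("side")[120:220,270:400]
cv2.imwrite(f"pics/s12.png",cv2.resize(im[:,:,::-1],None,fx=4,fy=4))
E
```

```text
t 26.7 pos [ 0.5569 -0.2125  0.0218] yaw -0.074 gap 0.0367 F [ 1.1  0.  -1.4] q7 [-0.23, 0.49, 0.66, 1.84, -0.37, 0.94, 0.51]
shift units [ 0.03 -0.    0.05] turn units [ 0.01 -0.01 -0.  ] maxrows 0.0
```

View pics/s12.png

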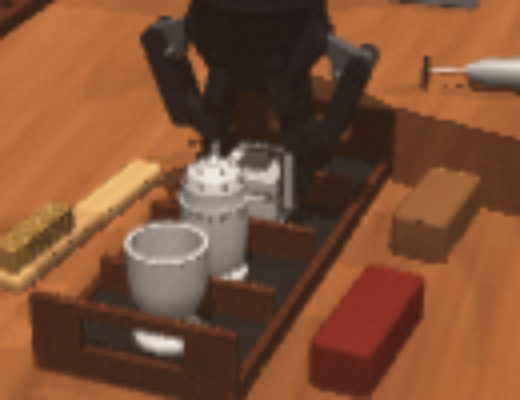

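The box is in bay 3 and close to the floor. I'll seat it, release it and rise.

Call:
step_arm --plan '[[1, [0, 0, 0.02], [0, 0, 0]], [1, [0, 0, 0.02], [0, 0, 0]], [1, [0, 0, 0.02], [0, 0, 0]], [1, [0, 0, 0], [0, 0, 0]], [0.1, [0, 0, 0], [0, 0, 0]], [0, [0, 0, 0], [0, 0, 0]], [-0.2, [0, 0, 0], [0, 0, 0]], [-0.5, [0, 0, 0], [0, 0, 0]], [-0.5, [0, 0, 0], [0, 0, 0]], [-0.5, [0, 0, -0.3], [0, 0, 0]], [-0.5, [0, 0, -0.6], [0, 0, 0]], [-0.5, [0, 0, -0.7], [0, 0, 0]], [-0.5, [0, 0, -0.7], [0, 0, 0]], [-0.5, [0, 0, -0.3], [0, 0, 0]], [-0.5, [0, 0, 0], [0, 0, 0]], [-0.5, [0, 0, 0], [0, 0, 0]]]'

```text
clock: 28.35
eef_pos: [0.5563, -0.2122, 0.1481]
ee_rot: [-0.0, 0.733, 0.681, 0.001]
ft_force: [0.3, 0.4, -0.7]
finger_gap: 0.064
```

```bash
python3 g.py 0.5535 0.0938 0.15 0.24;python3 - <<'E'
from h import *
im=manip.camera("side")[120:220,270:400]
cv2.imwrite(f"pics/s13.png",cv2.resize(im[:,:,::-1],None,fx=4,fy=4))
E
```

```text
t 28.35 pos [ 0.5563 -0.2122  0.1481] yaw -0.074 gap 0.064 F [ 0.3  0.4 -0.7] q7 [-0.31, 0.34, 0.73, 1.74, -0.25, 1.16, 0.42]
shift units [ 6.1  -0.51 -0.03] turn units [ 0.   -0.01 -2.09] maxrows 6.1
```

View pics/s13.png

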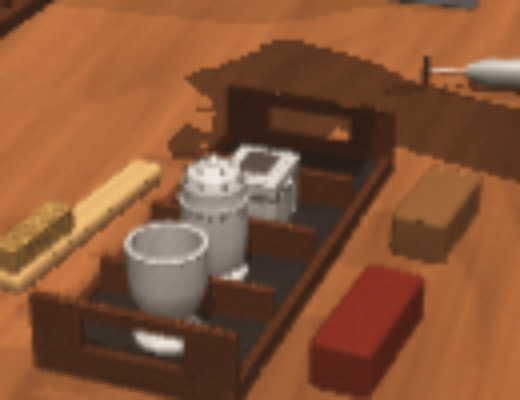

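The box stands in bay 3. Last is the napkin ring.

Call:
step_arm --plan '[[-0.5, [0.3, -0.02, 0], [0, 0, 0]], [-0.5, [0.5, -0.04, 0], [0, 0, 0]], [-0.5, [0.5, -0.04, 0], [0, 0, 0]], [-0.5, [0.5, -0.04, 0], [0, 0, 0]], [-0.5, [0.5, -0.04, 0], [0, 0, 0]], [-0.5, [0.5, -0.04, 0], [0, 0, 0]], [-0.5, [0.5, -0.04, 0], [0, 0, 0]], [-0.5, [0.5, -0.04, 0], [0, 0, 0]], [-0.5, [0.5, -0.04, 0], [0, 0, 0]], [-0.5, [0.5, -0.04, 0], [0, 0, 0]], [-0.5, [0.5, -0.04, 0], [0, 0, 0]], [-0.5, [0.5, -0.05, 0], [0, 0, 0]], [-0.5, [0.3, -0.03, 0], [0, 0, -0.3]], [-0.5, [0, 0, 0], [0, 0, -0.6]], [-0.5, [0, 0, 0], [0, 0, -0.6]], [-0.5, [0, 0, 0], [0, 0, -0.59]], [-0.5, [0, 0, 0], [0, 0, 0]], [-0.5, [0, 0, 0], [0, 0, 0]]]'

```text
clock: 30.2
eef_pos: [0.5538, 0.0931, 0.148]
ee_rot: [-0.0, 0.618, 0.786, 0.0]
ft_force: [0.2, -0.4, -0.0]
finger_gap: 0.0639
```

```bash
python3 g.py 0.5535 0.0938 0.0145 0.24
```

```text
t 30.2 pos [0.5538 0.0931 0.148 ] yaw 0.237 gap 0.0639 F [ 0.2 -0.4 -0. ] q7 [-0.73, 0.23, 0.56, 1.81, -0.14, 1.13, 0.11]
shift units [ 0.01 -0.    2.67] turn units [-0.   -0.01 -0.02] maxrows 2.7
```

Call:
step_arm --plan '[[-0.5, [0, 0, 0.25], [0, 0, 0]], [-0.5, [0, 0, 0.5], [0, 0, 0]], [-0.5, [0, 0, 0.5], [0, 0, 0]], [-0.5, [0, 0, 0.5], [0, 0, 0]], [-0.5, [0, 0, 0.4], [0, 0, 0]], [-0.5, [0, 0, 0.3], [0, 0, 0]], [-0.5, [0, 0, 0.2], [0, 0, 0]], [-0.5, [0, 0, 0], [0, 0, 0]], [-0.3, [0, 0, 0], [0, 0, 0]], [-0.2, [0, 0, 0], [0, 0, 0]], [-0.1, [0, 0, 0], [0, 0, 0]], [0, [0, 0, 0], [0, 0, 0]], [0.2, [0, 0, 0], [0, 0, 0]], [0.6, [0, 0, 0], [0, 0, 0]], [1, [0, 0, 0], [0, 0, 0]], [1, [0, 0, 0], [0, 0, 0]], [1, [0, 0, 0], [0, 0, 0]]]'

```text
clock: 31.9
eef_pos: [0.5546, 0.0939, 0.0168]
ee_rot: [-0.0, 0.618, 0.787, 0.001]
ft_force: [-2.2, 0.0, 6.8]
finger_gap: 0.0406
```

```bash
python3 g.py 0.5517 -0.2787 0.15 -0.0735; python3 - <<'E'
from h import *
im=manip.camera("side");cv2.imwrite("pics/s14.png",cv2.resize(im[190:310,210:370,::-1],None,fx=3,fy=3))
E
```

```text
t 31.9 pos [0.5546 0.0939 0.0168] yaw 0.24 gap 0.0406 F [-2.2  0.   6.8] q7 [-0.67, 0.4, 0.51, 1.92, -0.25, 0.88, 0.2]
shift units [-7.22 -1.82 -2.68] turn units [ 0.01 -0.01  2.09] maxrows 7.2
```

View pics/s14.png

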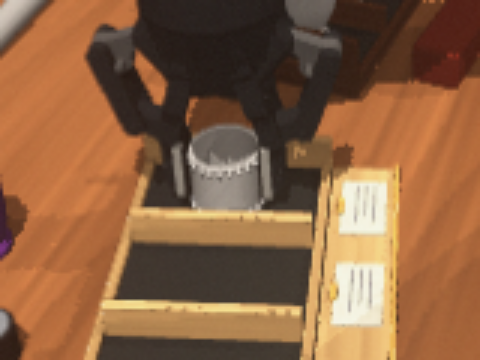

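The ring is held with a gap of 40.6 mm. I'll lift and turn it.

Call:
step_arm --plan '[[1, [0, 0, -0.1], [0, 0, 0]], [1, [0, 0, -0.3], [0, 0, 0]], [1, [0, 0, -0.4], [0, 0, 0]], [1, [0, 0, -0.4], [0, 0, 0]], [1, [0, 0, -0.5], [0, 0, 0.3]], [1, [0, 0, -0.5], [0, 0, 0.5]], [1, [0, 0, -0.5], [0, 0, 0.5]], [1, [0, 0, 0], [0, 0, 0.5]], [1, [0, 0, 0], [0, 0, 0.29]], [1, [0, 0, 0], [0, 0, 0]], [1, [0, 0, 0], [0, 0, 0]]]'

```text
clock: 33.05
eef_pos: [0.5541, 0.0935, 0.1517]
ee_rot: [-0.0, 0.732, 0.681, 0.001]
ft_force: [-0.0, 1.5, -0.6]
finger_gap: 0.0407
```

```bash
python3 g.py 0.5517 -0.2787 0.15 -0.0735
```

```text
t 33.05 pos [0.5541 0.0935 0.1517] yaw -0.073 gap 0.0407 F [-0.   1.5 -0.6] q7 [-0.77, 0.23, 0.61, 1.81, -0.15, 1.14, -0.19]
shift units [-7.43  0.49  0.02] turn units [ 0.01 -0.01  0.01] maxrows 7.4
```

Call:
step_arm --plan '[[1, [-0.2, 0.02, 0], [0, 0, 0]], [1, [-0.4, 0.03, 0], [0, 0, 0]], [1, [-0.5, 0.03, 0], [0, 0, 0]], [1, [-0.5, 0.03, 0], [0, 0, 0]], [1, [-0.5, 0.03, 0], [0, 0, 0]], [1, [-0.5, 0.03, 0], [0, 0, 0]], [1, [-0.5, 0.03, 0], [0, 0, 0]], [1, [-0.5, 0.03, 0], [0, 0, 0]], [1, [-0.5, 0.03, 0], [0, 0, 0]], [1, [-0.5, 0.03, 0], [0, 0, 0]], [1, [-0.5, 0.04, 0], [0, 0, 0]], [1, [-0.5, 0.04, 0], [0, 0, 0]], [1, [-0.5, 0.04, 0], [0, 0, 0]], [1, [-0.5, 0.03, 0], [0, 0, 0]], [1, [-0.5, 0.03, 0], [0, 0, 0]], [1, [-0.25, 0.01, 0], [0, 0, 0]], [1, [-0.08, 0, 0], [0, 0, 0]], [1, [0, 0, 0], [0, 0, 0]], [1, [0, 0, 0], [0, 0, 0]]]'

```text
clock: 34.95
eef_pos: [0.5508, -0.2774, 0.1505]
ee_rot: [-0.001, 0.732, 0.681, 0.001]
ft_force: [-0.5, -0.6, -0.4]
finger_gap: 0.0404
```

```bash
python3 g.py 0.5517 -0.2787 0.019 -0.0735;python3 - <<'E'
from h import *
im=manip.camera("side")[60:240,250:430]
cv2.imwrite(f"pics/s15.png",cv2.resize(im[:,:,::-1],None,fx=3,fy=3))
E
```

```text
t 34.95 pos [ 0.5508 -0.2774  0.1505] yaw -0.073 gap 0.0404 F [-0.5 -0.6 -0.4] q7 [-0.2, 0.39, 0.76, 1.68, -0.29, 1.18, 0.56]
shift units [-0.03  0.02  2.63] turn units [ 0.   -0.01  0.01] maxrows 2.6
```

View pics/s15.png

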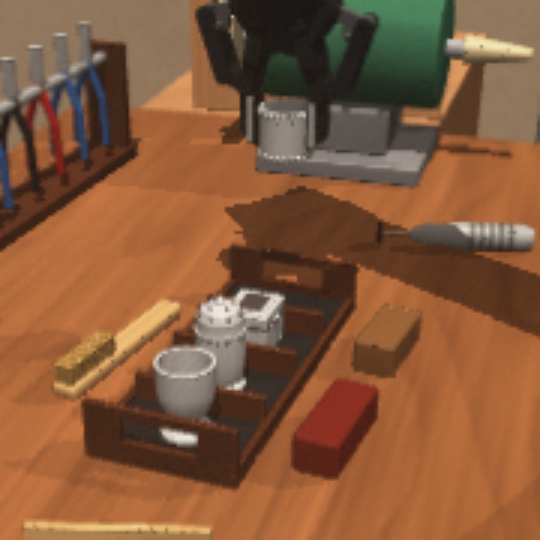

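The ring hangs upright at crop (283,130), and the other three stand. I'll lower it into bay 4.

Call:
step_arm --plan '[[1, [-0.02, 0.02, 0.3], [0, 0, 0]], [1, [0, 0, 0.4], [0, 0, 0]], [1, [0, 0, 0.4], [0, 0, 0]], [1, [0, 0, 0.4], [0, 0, 0]], [1, [0, 0, 0.4], [0, 0, 0]], [1, [0, 0, 0.35], [0, 0, 0]], [1, [0, 0, 0.2], [0, 0, 0]], [1, [0, 0, 0.16], [0, 0, 0]], [1, [0, 0, 0], [0, 0, 0]], [1, [0, 0, 0], [0, 0, 0]]]'

```text
clock: 36.0
eef_pos: [0.5518, -0.2799, 0.0206]
ee_rot: [0.0, 0.733, 0.68, 0.001]
ft_force: [0.2, -0.8, 0.0]
finger_gap: 0.0401
```

```bash
python3 g.py 0.5517 -0.2787 0.017 -0.0735;python3 - <<'E'
from h import *
im=manip.camera("side")[120:220,270:400]
cv2.imwrite(f"pics/s16.png",cv2.resize(im[:,:,::-1],None,fx=4,fy=4))
E
```

```text
t 36.0 pos [ 0.5518 -0.2799  0.0206] yaw -0.074 gap 0.0401 F [ 0.2 -0.8  0. ] q7 [-0.13, 0.54, 0.68, 1.78, -0.41, 0.96, 0.65]
shift units [ 0.02 -0.    0.07] turn units [ 0.01 -0.01 -0.  ] maxrows 0.1
```

View pics/s16.png

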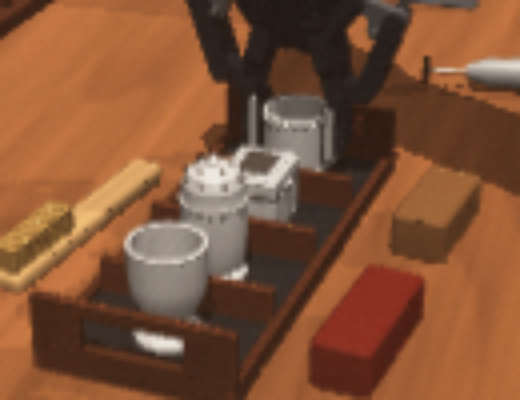

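The ring is inside bay 4 and about 3.5 mm high. I'll seat it, release it and rise.

Call:
step_arm --plan '[[1, [0, 0, 0.03], [0, 0, 0]], [1, [0, 0, 0.03], [0, 0, 0]], [1, [0, 0, 0.02], [0, 0, 0]], [1, [0, 0, 0], [0, 0, 0]], [0, [0, 0, 0], [0, 0, 0]], [-0.1, [0, 0, 0], [0, 0, 0]], [-0.3, [0, 0, 0], [0, 0, 0]], [-0.5, [0, 0, 0], [0, 0, 0]], [-0.5, [0, 0, 0], [0, 0, 0]], [-0.5, [0, 0, -0.3], [0, 0, 0]], [-0.5, [0, 0, -0.6], [0, 0, 0]], [-0.5, [0, 0, -0.7], [0, 0, 0]], [-0.5, [0, 0, -0.7], [0, 0, 0]], [-0.5, [0, 0, -0.7], [0, 0, 0]], [-0.5, [0, 0, 0], [0, 0, 0]]]'

```text
clock: 37.55
eef_pos: [0.5536, -0.2817, 0.1724]
ee_rot: [0.003, 0.733, 0.68, 0.003]
ft_force: [0.7, -0.5, -0.2]
finger_gap: 0.0641
```

Call:
step_arm --plan '[[-0.5, [0.5, 0, 0], [0, 0, 0]], [-0.5, [0.7, 0, 0], [0, 0, 0]], [-0.5, [0.7, 0, 0], [0, 0, 0]], [-0.5, [0.7, 0, 0], [0, 0, 0]], [-0.5, [0.7, 0, 0], [0, 0, 0]], [-0.5, [0.7, 0, 0], [0, 0, 0]], [-0.5, [0.7, 0, 0], [0, 0, 0]], [-0.5, [0.7, 0, 0], [0, 0, 0]], [-0.5, [0.7, 0, 0], [0, 0, 0]], [-0.5, [0.7, 0, 0], [0, 0, 0]], [-0.5, [0.7, 0, 0], [0, 0, 0]], [-0.5, [0.7, 0, 0], [0, 0, 0]], [-0.5, [0.5, 0, 0], [0, 0, 0]], [-0.5, [0, 0, 0], [0, 0, 0]], [-0.5, [0, 0, 0], [0, 0, 0]]]'

```text
clock: 39.05
eef_pos: [0.5835, 0.1541, 0.1669]
ee_rot: [-0.0, 0.732, 0.681, 0.0]
ft_force: [0.4, -1.3, 0.1]
finger_gap: 0.0641
```

```bash
python3 g.py 0.55 0.1 0.15 -0.0735;python3 - <<'E'
from h import *
im=manip.camera("side")[120:220,270:400]
cv2.imwrite(f"pics/s17.png",cv2.resize(im[:,:,::-1],None,fx=4,fy=4))
im=manip.camera("top");cv2.imwrite("pics/t17.png",cv2.resize(im[140:230,320:480,::-1],None,fx=5,fy=5,interpolation=cv2.INTER_CUBIC))
E
```

```text
t 39.05 pos [0.5835 0.1541 0.1669] yaw -0.073 gap 0.0641 F [ 0.4 -1.3  0.1] q7 [-0.83, 0.31, 0.6, 1.69, -0.19, 1.19, -0.25]
shift units [-1.13 -0.59  0.34] turn units [ 0.   -0.01  0.  ] maxrows 1.1
```

View pics/s17.png

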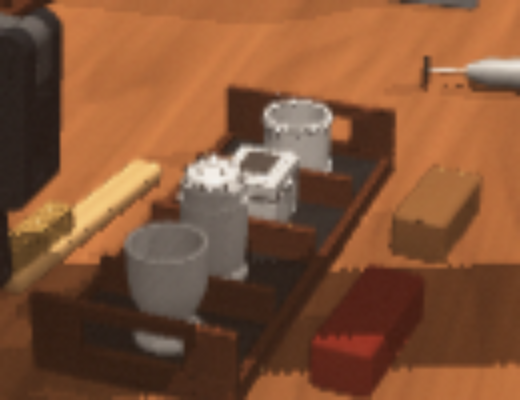

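View pics/t17.png

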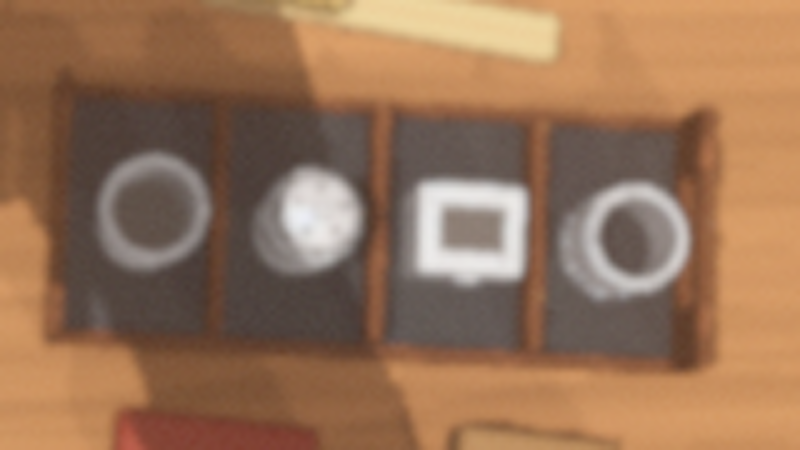

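All four pieces stand in the bays in order. I'll check their positions in the rack frame.

```bash
python3 - <<'E'
from h import *
a=-.0735;R=np.array([[np.cos(a),-np.sin(a)],[np.sin(a),np.cos(a)]]);t=[.5593,-.177]
for z in (0,.004):
  P=onz("top",np.array([[154,211],[322,216],[472,229],[636,238]])/5.+[320,140]-.4,np.array([.066,.075,.046,.048])+z)
  print(((P-t)@R).round(4).tolist())
print(manip.state()["clock"])
E
```

```text
[[-0.0027, 0.0989], [-0.0026, 0.0322], [-0.0011, -0.0356], [-0.0017, -0.1047]]
[[-0.0032, 0.0992], [-0.0031, 0.0328], [-0.0016, -0.0346], [-0.0022, -0.1034]]
39.15
```

The pieces are within about 3 mm of their bay centres, and the arm is clear. I'll hand in.

```bash
python3 - <<'E'
from bench import manip
print(manip.close_job())
E
```

```text
the job is handed in; nothing more can be done
None
```

I moved all four silver pieces to the carrying rack in the same order from left to right: egg cup, caster, trinket box, napkin ring. Each one was lowered to the floor of its bay and then released. I handed the job in at about 39 s of the 115 s allowed, and left the purple look-alikes alone.

**Last checks:** both cameras showed every piece upright in its own bay, with the gripper open and clear of the racks. The top view put each piece within about 3 mm of its bay centre, along the row and across it. Height and tilt I judged only from the pictures and from the release heights.

**Disagreement:** at the start the two cameras differed by about 5 mm on the napkin ring's position and 2 mm or less on the others. I took a value in between, and the ring was gripped cleanly. No checks failed.

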